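# Show which compartment holds the saddle blank

### The job

Show me which compartment of the wooden blanks box holds the long bone saddle blank, so that I can take it out. The pale maple block lies in the way of the sliding lid: with the fingertips push it aside along the bench until it is well clear of the lid's path, then push the lid by its dark cleat as far open as it goes, without shoving the box. Then point straight down at the middle of the saddle blank with the fingertips just above it, touching nothing in the box, hold still there for two seconds and finish still pointing; lift nothing, do not let the lid strike the block, and leave the other things on the bench where they are.

Things in the scene. Friction and masses are not known exactly. Their poses are not given: they have to be found in the camera images.
- parts_box: Loose brown wooden box, 236 (x) x 108 (y) x 34 mm, about 1.5 kg. Origin: centre of underside. +x: the way its lid slides open, over the low (24 mm) end at x = +118 mm, roughly to the robot's right. Walls 8 mm, floor 5 mm. Three compartments, 44 (x) by 92 mm (y), centred at x = -88, -40, +8 mm, with 21 mm high dividers, hold one bone blank each, in unknown order; a fourth stays covered.
- lid (a joint): Opening of the pale wooden lid (227 x 96 x 5.5 mm, its top 30 mm above the bench), in m: 0 shut, 0.146 fully open at its stop, when it sticks out 145 mm beyond the low end, its underside 25 mm above the bench. About 1.2 N of friction, a little more when moved fast; it stays where it is left and cannot be lifted off. Starts shut or a few mm open.
- lid_cleat (a point): Middle of the upright face of the lid's dark finger cleat; axes as the box's: the face looks to the box's -x and is pushed to +x. The face is 70 mm wide (y) and stands 15 mm proud of the lid, from 30 to 45 mm above the bench; this point is at 38 mm. With the lid shut it is 40 mm inside the 34 mm high closed end; the cleat's other side is a bevel.
- maple_block: Loose pale maple block, 85 x 48 x 36 mm (its length is turned +12 degrees from its own x), about 0.11 kg, lying on the bench beyond the low end of the box, in the lid's way, its length roughly along the lid's travel. Origin: centre of its underside. The lid's path is 96 mm wide; the block is aside when its centre is over 85 mm to either side (y) of the box's middle line, or over 320 mm from its origin along the box's x.
- saddle_blank: The long bone saddle blank: cream-white bar, 75 x 10 x 9 mm, lying loose in one of the three compartments, its length about across the box. Origin: centre of its underside, on the compartment's floor.
- saddle_top (a point): Middle of the saddle blank's top face, 9 mm above its origin, about 14 mm above the bench and 20 mm below the box's rim; z up.
- nut_blank_a: A short bone nut blank: cream-white bar, 52 x 10 x 9 mm, lying loose in another compartment. Origin: centre of its underside.
- nut_blank_b: Another short bone nut blank, the same size, in the remaining compartment. Origin: centre of its underside.
- palm_plane: Bystander: small brass palm plane, 71 x 79 x 36 mm, on the robot's side of the box, at the left. Origin: centre of its underside.
- tape_blue: Bystander: blue tape roll lying flat, 70 x 58 x 22 mm, at the right. Origin: centre of its underside.
- tape_yellow: Bystander: yellow tape roll lying flat, 48 x 47 x 20 mm, beyond the box. Origin: centre of its underside.
- sanding_pad: Bystander: black sanding pad lying flat, 72 x 65 x 14 mm, at the right, past the fixed bending iron, a plywood box with a metal pipe whose top is 258 mm above the bench (near x = 0.3 m, y = -0.2 m). Origin: centre of its underside.

How it is judged:
By the outcome, as a careful person would: the job done as asked, in the order asked, and still so for the second after the job is handed in, with the robot touching nothing.
It also fails if it takes over 61 s, if anything falls off the work surface, if the arm or the gripper's body presses on something with over 40 N, if the wrist force passes 120 N, or if a joint passes its speed limit or range.

### The arm

A 6-joint arm with a two-finger parallel gripper is mounted at the origin on a cart in front of the work surface, level with it; the furniture and walls round the work are solid. World frame = base frame: x ahead of the robot, y to its left, z up, the work surface at z = 0. Lengths are in m, angles in rad, forces in N, time in s.
With the tool pointing down it reaches from about 0.275 to 0.725 m from the base axis. Payload 15.9 kg.
Tool frame: the origin (TCP) lies at the centre of the arm's flange, where the gripper is bolted on; the fingertips stand tip_reach ahead of it and the grasp point (between the pads) lies 155 mm ahead of it (tip_reach is the distance from the TCP to the fingertips, in m); x points along the fingers, y is the direction in which the jaws open and shut, and the axes are right-handed (so a half turn about x gives the same grasp; the last joint's range is limited). The gripper opens to 85 mm and grips with 20 to 120 N. Pads are 22 mm wide; open, the fingers measure 114 mm over their backs; the gripper's body (76 mm by 85 mm) begins 54 mm behind the grasp point. The pads swing forward as they close: fully open they stand 13 mm farther back than shut.
Start: joints at [-1.19, 0.213, -0.034, 1.323, 0, 1.571], TCP at [0.186, -0.464, 0.405] pointing down, gripper open.
Joint ranges: [-2.98, 2.98], [-0.74, 1.72], [-1.14, 1.35], [-2.1, 2.04], [-1.57, 1.44], [-3.14, 3.14]. Speed limits (rad/s): [1.89, 1.89, 2.39, 2.57, 3.14, 3.14].

### API

Orientations are given as a 3x3 rotation matrix whose columns are the frame's x, y, z axes.
In Python, from station import movep, servo_line, movej, release, grab, hold, ik, get_image, PlanningError, hand_in, get_t, get_joint_pos, get_joint_vel, get_tau, get_eef_pos, get_tcp_rot, get_force, get_moment, get_gripper_width, tip_reach gives the robot as it stands. The module is installed in compiled form; this text tells all that it offers. Calls block until the motion is done:
- movep(position, orientation): joint-space move of the TCP to a pose.
- servo_line(position, frame=None, speed=0.15, until_force=None): straight line of the TCP; frame=None keeps the orientation; speed is the mean speed in m/s. With until_force (N) it stops when the force on the tool has changed by that much, and returns True; else False.
- movej(angles): joint-space move.
- release() and grab(): open the fingers fully, or close them until they stop; the grip force is fixed at half the most.
- hold(seconds).
- ik(position, orientation): joint angles nearest the present ones, or None.
- get_image(name): name is "scene" or "top"; returns a dict with "pixels" (480x640x3 uint8, red, green, blue), "depth" (480x640 float32, m along the optical axis (not along the pixel's ray), 0 where there is no reading), "fx", "fy", "cx", "cy" (pixels), "k1" (the pictures are not rectified: a ray, as slopes to the right and down, at radius r is drawn at 1 + k1 r^2 times it, then the intrinsics apply), "rvec" (rotation vector, rad) and "tvec" (3), from world to camera coordinates, as OpenCV has them. Camera axes: x right, y down, z forward; pixel columns grow to the right and rows downward; lengths in m; the calibration is good to about 2 mm. A picture is of the moment at which its call begins.
A pose or a line that the arm cannot do raises PlanningError and nothing moves.
- hand_in(): hands the job in, once; it reports no verdict.
Readings, each from a call of its own:
- get_t(): time.
- get_joint_pos(): joint angles.
- get_joint_vel(): joint speeds.
- get_tau(): joint torques, N m.
- get_eef_pos(): TCP position.
- get_tcp_rot(): TCP orientation.
- get_force(): force on the tool from outside, world axes, zero at the start.
- get_moment(): the same for the moment, N m.
- get_gripper_width(): opening from 0.0 (shut) to 1.0 (fully open).
Only numpy, scipy, OpenCV 4.12 (cv2) and the standard library are available. Lean on these libraries where they do the work, as an engineer would, in place of code of your own. Each camera call takes 0.05 s, during which the arm holds its last target. There are 200 camera calls.

## Working session

There is one attempt and no reset: what is moved stays moved. The work goes in short steps, each a Python script; the robot and the scene stay as the last script left them, time stands still between calls to the robot, and variables do not carry over. Pictures are saved under pics/ and viewed, on a budget of 10 in all, crops included, one or two more only if the job needs it, and the job is handed in when it is done.

```bash
mkdir -p pics
cat > h.py <<'E'
import numpy as np, cv2
from station import *
def shot(name,fn=None):
    im=get_image(name); 
    if fn: cv2.imwrite('pics/'+fn,cv2.cvtColor(im['pixels'],cv2.COLOR_RGB2BGR))
    return im
def cloud(im):
    v,u=np.mgrid[0:480,0:640]; z=im['depth'].astype(float)
    xd=(u-im['cx'])/im['fx']; yd=(v-im['cy'])/im['fy']
    x,y=xd.copy(),yd.copy()
    for _ in range(8):
        s=1+im['k1']*(x*x+y*y); x,y=xd/s,yd/s
    R=cv2.Rodrigues(np.array(im['rvec'],float))[0]; t=np.array(im['tvec'],float).ravel()
    P=np.stack([x*z,y*z,z],-1)
    W=(P-t)@R
    W[z==0]=np.nan
    return W
def topdown(im,W,x0,x1,y0,y1,s=0.001):
    pass
E
python3 - <<'E'
from h import *
for n in('scene','top'):
    im=shot(n,n+'0.png'); W=cloud(im); np.savez(n+'0.npz',W=W,p=im['pixels'])
    R=cv2.Rodrigues(np.array(im['rvec'],float))[0]; print(n,-R.T@np.array(im['tvec']).ravel(),im['fx'])
print(tip_reach() if callable(tip_reach) else tip_reach,get_t(),get_gripper_width())
E
```

```text
scene [ 0.11068966 -0.90300646  0.64921135] 585.0415054684785
top [0.37600021 0.0135284  1.22753394] 556.0034652974863
0.1734 0.1 1.0074039973966231
```

View pics/top0.png

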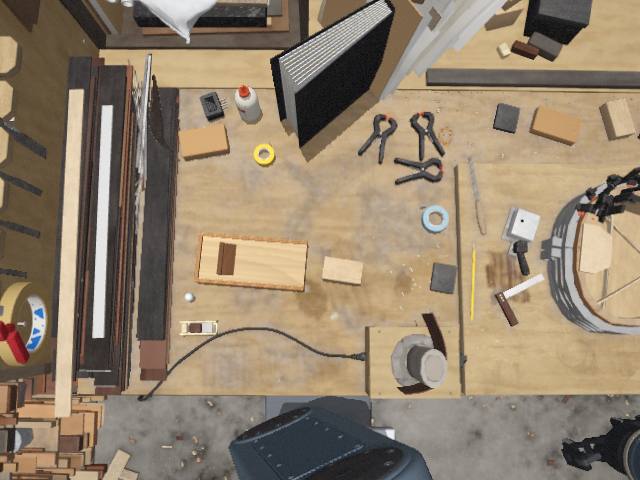

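View pics/scene0.png

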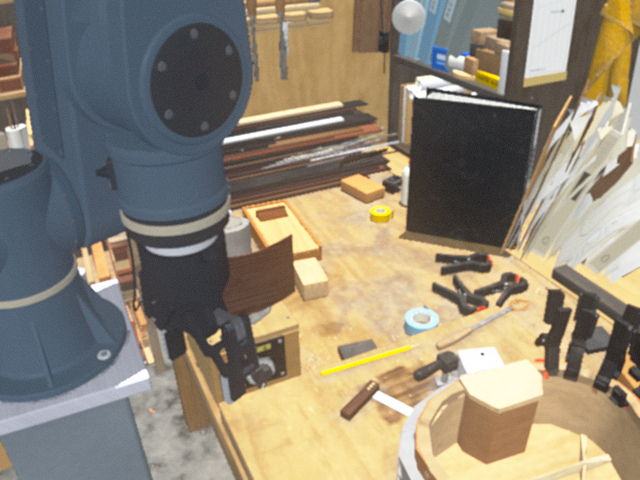

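The top view shows the box at about (252,263), its cleat at (227,259) and the block at (343,271). The blue tape is at (435,219), the pad at (443,278), the iron at (415,360) and the plane at (199,328). Next I turn these into positions.

Run:
```python
from h import *
d=np.load('top0.npz'); W=d['W']
def rect(name,u0,u1,v0,v1,z0,z1,sl=None):
    P=W[v0:v1,u0:u1].reshape(-1,3); P=P[(P[:,2]>z0)&(P[:,2]<z1)]
    (c,s,a)=cv2.minAreaRect((P[:,:2]*1000).astype(np.float32)); print(name,len(P),np.round(c,1),np.round(s,1),round(a,1),'z',np.percentile(P[:,2],[5,50,95]).round(4))
rect('box',185,318,222,302,.018,.06)
rect('block',315,372,248,295,.018,.06)
rect('cleat',208,245,236,282,.038,.06)
rect('plane',175,222,312,340,.008,.06)
rect('tapeb',415,455,200,238,.01,.06)
rect('pad',425,460,258,297,.006,.06)
rect('iron',362,470,310,400,.05,.4)
rect('tapey',248,280,138,170,.008,.06)
print('bench',np.nanmedian(W[180:220,300:400,2]))
p=d['p']; hsv=cv2.cvtColor(p,cv2.COLOR_RGB2HSV)
# cleat dark pixels within box
m=(hsv[236:290,205:250,2]<130); P=W[236:290,205:250][m]
(c,s,a)=cv2.minAreaRect((P[:,:2]*1000).astype(np.float32)); print('cleat dark',m.sum(),c,s,a,np.nanmedian(P[:,2]))
# plane height profile
```

```text
box 5538 [487.3 160.6] [252.9 149.5] 85.9 z [0.0268 0.0313 0.0394]
block 897 [488.  -47.1] [84.7 48.4] 81.6 z [0.0319 0.0357 0.0397]
cleat 319 [509.5 207.8] [ 35.9 109.8] 74.8 z [0.0385 0.0429 0.0481]
plane 479 [358.9 261.2] [38.9 81.9] 2.3 z [0.0117 0.0245 0.0342]
tapeb 398 [ 606.8 -253.6] [59.8 62.6] 87.7 z [0.0142 0.0215 0.0256]
pad 742 [ 476.  -273.5] [68.  83.7] 86.0 z [0.0075 0.0117 0.016 ]
iron 6931 [ 310.5 -198. ] [204.4 166.3] 89.8 z [0.0996 0.1125 0.2564]
tapey 282 [748.  127.6] [47.7 45.6] 5.1 z [0.0112 0.0192 0.0231]
bench 2.219582578925266e-05
cleat dark 412 (479.2044372558594, 192.50009155273438) (88.7594223022461, 97.12425231933594) 61.036888122558594 0.03642820571407478
```

```bash
cat >> h.py <<'E'
def plane_pts(im,uv,h):
    K=np.array([[im['fx'],0,im['cx']],[0,im['fy'],im['cy']],[0,0,1]],float)
    # small k1: fixed-point undistort
    uv=np.asarray(uv,float).reshape(-1,2); d=(uv-[K[0,2],K[1,2]])/[K[0,0],K[1,1]]; s=d.copy()
    for _ in range(8): s=d/(1+im['k1']*(s**2).sum(1,keepdims=True))
    R=cv2.Rodrigues(np.array(im['rvec'],float))[0]; t=np.array(im['tvec'],float).ravel()
    c=-R.T@t; r=np.c_[s,np.ones(len(s))]@R
    return (c+r*((h-c[2])/r[:,2])[:,None])[:,:2]
def blob(im,mask,h,show=''):
    m=cv2.morphologyEx(mask.astype(np.uint8),cv2.MORPH_OPEN,np.ones((3,3),np.uint8))
    n,l,st,_=cv2.connectedComponentsWithStats(m); k=1+np.argmax(st[1:,4])
    v,u=np.where(l==k); p=plane_pts(im,np.c_[u,v],h)*1000
    r=cv2.minAreaRect(p.astype(np.float32)); print(show,len(u),'c',np.round(r[0],1),'s',np.round(r[1],1),'a',round(r[2],1),'mean',p.mean(0).round(1))
    return r,p,l==k
def win(u0,u1,v0,v1):
    m=np.zeros((480,640),bool); m[v0:v1,u0:u1]=1; return m
E
python3 - <<'E'
from h import *
im=shot('top'); W=cloud(im); hsv=cv2.cvtColor(im['pixels'],cv2.COLOR_RGB2HSV)
z=cv2.medianBlur(np.nan_to_num(W[...,2]).astype(np.float32),5)
blob(im,win(185,318,222,302)&(z>.016),.033,'box')
blob(im,win(315,372,248,295)&(z>.018),.036,'block')
r,p,m=blob(im,win(205,248,236,282)&(hsv[...,2]<150)&(hsv[...,2]>0),.038,'cleat')
print(hsv[255:262:3,200:250:2,2])
blob(im,win(175,222,312,340)&(z>.008),.02,'plane')
blob(im,win(362,470,305,400)&(z>.03),.1,'iron')
blob(im,win(425,462,255,297)&(z>.005),.014,'pad')
cr=im['pixels'][220:305,180:385]; cv2.imwrite('pics/c1.png',cv2.cvtColor(cv2.resize(cr,None,fx=3.9,fy=3.9,interpolation=cv2.INTER_CUBIC),cv2.COLOR_RGB2BGR))
E
```

```text
box 5498 c [506.5 151. ] s [236.7 109.1] a 85.6 mean [506.2 151. ]
block 889 c [487.3 -46.9] s [84.7 49.3] a 81.4 mean [487.3 -46.9]
cleat 506 c [509.4 202.9] s [34.8 67.7] a 85.9 mean [509.2 203.1]
[[105 238 237 237 239 240 239 239 240 167 131 114 129 129 127 127 122 125
  236 234 233 233 232 231 231]
 [114 226 226 225 226 226 226 225 226 152 135  93 124 129 128 127 121 132
  231 232 234 234 234 235 234]
 [192 227 226 226 225 226 226 226 227 138 136  96 132 130 121 124 121 147
  223 223 223 222 220 222 226]]
plane 454 c [363.4 263.4] s [29.7 70.7] a 2.1 mean [363.2 264.6]
iron 7705 c [ 318.4 -191.4] s [217.9 183.6] a 89.8 mean [ 301.3 -194.1]
pad 852 c [ 478.2 -275. ] s [68.3 90.5] a 88.1 mean [ 474.4 -277.7]
```

View pics/c1.png

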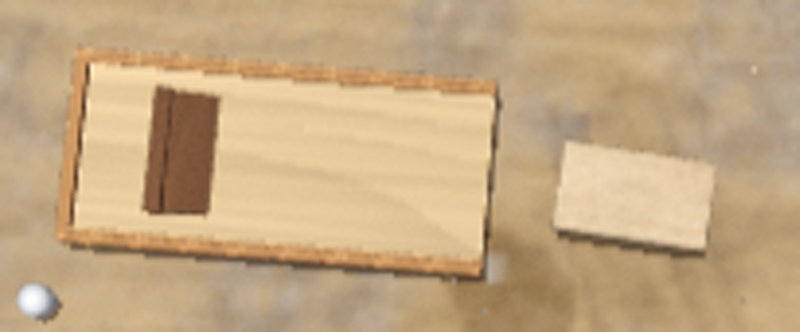

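```bash
cat >> h.py <<'E'
BO=np.array([.5065,.151]); a=np.radians(85.6-180)
EX=np.array([np.cos(a),np.sin(a)]); EY=np.array([-EX[1],EX[0]])
def b2w(x,y): return BO+x*EX+y*EY
def w2b(p): d=np.asarray(p)-BO; return np.array([d@EX,d@EY])
def rot(ydir):
    x=np.array([0,0,-1.]); y=np.array([*ydir,0]); best=None
    for s in(1,-1):
        yield np.c_[x,s*y,np.cross(x,s*y)]
def pose(xy,tipz,TR): return [*map(float,xy),tipz+TR]
def bestR(ydir,pos):
    q0=np.array(get_joint_pos()); c=[]
    for R in rot(ydir):
        q=ik(pos,R)
        if q is not None: c.append((abs(np.array(q)-q0).max(),R))
    return min(c,key=lambda t:t[0])[1]
E
python3 - <<'E'
from h import *
T=lambda: tip_reach() if callable(tip_reach) else tip_reach
grab(); TR=T(); print('TR',TR,callable(tip_reach),get_gripper_width(),get_t())
B=np.array([.4873,-.0469]); n=np.array([.9888,-.1495])
print('block in box',w2b(B))
p=get_eef_pos(); servo_line([p[0],p[1],.55],speed=.3)
s=B-n*.064
P=pose(s,.3,.1734); R=bestR(n,P)
movep(P,R); print(get_t(),get_joint_pos())
servo_line(pose(s,.012,.1734),speed=.2); print('down',get_t(),get_force())
e=s+n*(.064-.024-.0145+.118)
servo_line(pose(e,.012,.1734),speed=.06); print('pushed',get_t(),get_force(),get_eef_pos())
servo_line(pose(e-n*.03,.012,.1734),speed=.1)
servo_line(pose(e-n*.03,.15,.1734),speed=.2)
im=shot('top'); W=cloud(im); np.save('W1.npy',W); 
cv2.imwrite('pics/t1.png',cv2.cvtColor(im['pixels'],cv2.COLOR_RGB2BGR)); print(get_t())
E
```

```text
TR 0.1734 False 0.0024604919031149873 0.9167
block in box [ 0.19878975 -0.00396072]
3.3917 [-8.91713164e-02  5.77698068e-02 -4.24303965e-02  1.47050283e+00
 -1.68050693e-04  1.63300556e+00]
down 4.9833 [ 0.01343325  0.29178529 -0.37977292]
pushed 7.525 [-0.92534616  0.06777329 -0.63665577] [ 0.56584639 -0.05876962  0.18544373]
8.8667
```

View pics/t1.png

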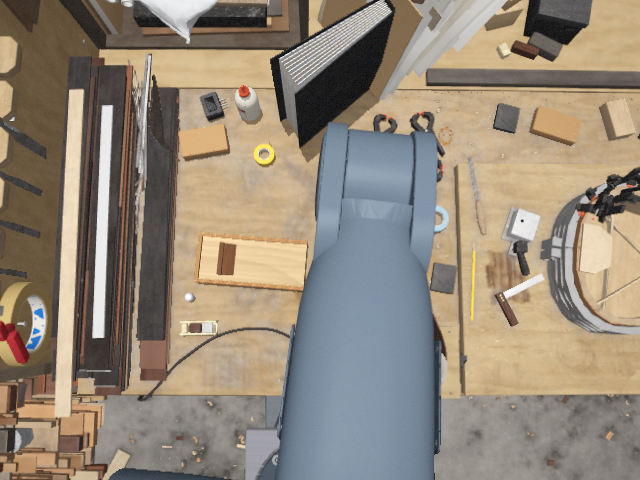

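The arm hides the block, while the box is unmoved at (252,263). I move to above the cleat approach and check the block from there.

Run:
```python
from h import *
p=get_eef_pos(); servo_line([p[0],p[1],.36],speed=.3)
P=pose(b2w(-.094,0),.08,.1734); R=bestR(EY,P)
movep(P,R); print(get_t(),get_eef_pos(),np.round(get_joint_pos(),2))
im=shot('top','t2.png'); W=cloud(im); z=cv2.medianBlur(np.nan_to_num(W[...,2]).astype(np.float32),5)
r,_,_=blob(im,win(318,420,190,262)&(z>.018)&(z<.06),.036,'block'); print(w2b(np.array(r[0])/1000))
```

```text
10.35 [0.51411204 0.24385071 0.25359054] [ 0.44  0.42 -0.13  1.02 -0.    2.09]
block 883 c [601.3 -64.3] s [84.5 51. ] a 81.4 mean [601.2 -64.4]
[0.20738833 0.11105771]
```

View pics/t2.png

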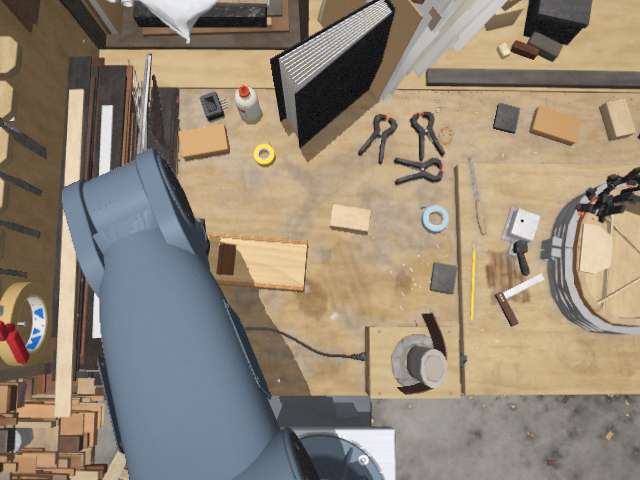

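The block now sits at (350,219), 111 mm off the middle line and clear of the lid's path. Next I push the lid.

Run:
```python
from h import *
TR=.1734
print('touch down',servo_line(pose(b2w(-.094,-.001),.0365,TR),speed=.08,until_force=3),get_eef_pos()[2]-TR,get_force())
f0=np.array(get_force())
hit=servo_line(pose(b2w(.040,-.001),.0365,TR),speed=.045,until_force=5)
print('fast',hit,w2b(get_eef_pos()[:2]),np.array(get_force())-f0,get_t())
if not hit:
    hit=servo_line(pose(b2w(.075,-.001),.0365,TR),speed=.012,until_force=2.5)
    print('slow',hit,w2b(get_eef_pos()[:2]),np.array(get_force())-f0,get_t())
```

```text
touch down False 0.03681106736771736 [-0.23576012 -0.5474478  -0.49643075]
fast False [ 0.03995457 -0.00097316] [1.26971381 1.6143661  0.30289254] 14.2167
slow True [ 0.06555468 -0.00106393] [1.377436   2.48412024 0.69761133] 16.1417
```

Run:
```python
from h import *
TR=.1734
servo_line(pose(b2w(.05,-.001),.0365,TR),speed=.06)
servo_line(pose(b2w(.05,-.001),.3,TR),speed=.3)
P=pose([.5,-.2],.33,TR); movep(P,bestR(EY,P)); print(get_t())
im=shot('top'); W=cloud(im); np.savez('open.npz',p=im['pixels'],W=W)
import pickle; pickle.dump(im,open('im.pkl','wb'))
hsv=cv2.cvtColor(im['pixels'],cv2.COLOR_RGB2HSV)
z=cv2.medianBlur(np.nan_to_num(W[...,2]).astype(np.float32),5)
print('lid end/box')
r,p,m=blob(im,win(185,420,222,310)&(z>.016)&(z<.06),.033,'box+lid')
q=np.array([w2b(x/1000) for x in p]); print(np.percentile(q[:,0],[0,.5,99.5,100]),np.percentile(q[q[:,0]<.1][:,1],[.5,99.5]))
cr=im['pixels'][215:315,180:380]; cv2.imwrite('pics/c2.png',cv2.cvtColor(cv2.resize(cr,None,fx=4,fy=4,interpolation=cv2.INTER_CUBIC),cv2.COLOR_RGB2BGR))
```

```text
18.7333
lid end/box
box+lid 5847 c [501.   78.5] s [381.5 109.1] a 85.6 mean [497.9  37.4]
[-0.11807176 -0.11680229  0.26195025  0.26340225] [-0.05413077  0.05426882]
```

View pics/c2.png

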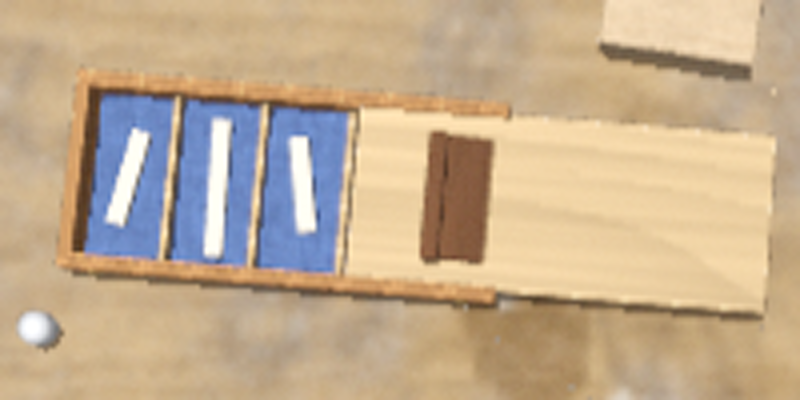

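The lid is fully open, its end at 263 mm in box coordinates, and the box has not moved. The long blank is in the middle compartment, at about (234,262) in the full image. The shorter ones are on either side.

Run:
```python
from h import *
import pickle; im=pickle.load(open('im.pkl','rb')); W=cloud(im)
hsv=cv2.cvtColor(im['pixels'],cv2.COLOR_RGB2HSV)
wh=(hsv[...,2]>190)&(hsv[...,1]<50)
for n,w in(('a',win(203,220,245,274)),('saddle',win(228,241,240,282)),('b',win(250,262,246,276))):
    r,p,m=blob(im,w&wh,.014,n); c=w2b(np.array(r[0])/1000); print(c,np.nanmedian(W[m][:,2]))
    if n=='saddle': C=p.mean(0)/2000+np.array(r[0])/2000
C=np.array(C); print(C,w2b(C))
TR=.1734
P=pose(C,.12,TR); R=bestR(EY,P); movep(P,R)
f0=np.array(get_force())
print('hit',servo_line(pose(C,.0205,TR),speed=.06,until_force=3))
p=np.array(get_eef_pos()); print(p[:2]-C,p[2]-TR,np.array(get_force())-f0,get_tcp_rot()[:,0],get_t())
```

```text
a 110 c [511.7 239. ] s [10.2 51.7] a 75.0 mean [511.7 238.9]
[-0.08808747 -0.00160402] 0.013383458734352476
saddle 159 c [506.4 189.9] s [10.1 73.1] a 87.6 mean [505.9 189.9]
[-0.03877421 -0.00308887] 0.01323294493034588
b 119 c [508.6 143.2] s [51.6 10.7] a 6.3 mean [508.4 143.2]
[0.007575   0.00265008] 0.0135896088644743
[0.50616855 0.18988164] [-0.03874162 -0.00331343]
hit False
[1.22763312e-04 7.23727412e-05] 0.020782861518402196 [-1.06978878  2.10133338  0.67422311] [ 4.58386414e-04  2.12586119e-04 -9.99999872e-01] 22.2167
```

Run:
```python
from h import *
hold(.5); print(np.mean([(hold(.05),get_force())[1] for _ in range(6)],0))
hold(2.2); print(get_t(),get_eef_pos(),get_force())
im=shot('scene','s2.png'); shot('top','t3.png')
cr=im['pixels'][170:330,210:410]; cv2.imwrite('pics/s2c.png',cv2.cvtColor(cv2.resize(cr,None,fx=3.5,fy=3.5),cv2.COLOR_RGB2BGR))
```

```text
[-0.00317767  0.21875935 -0.00047689]
25.2167 [0.50618246 0.189872   0.19393243] [-0.11709716 -0.36062729  1.63392869]
```

View pics/s2c.png

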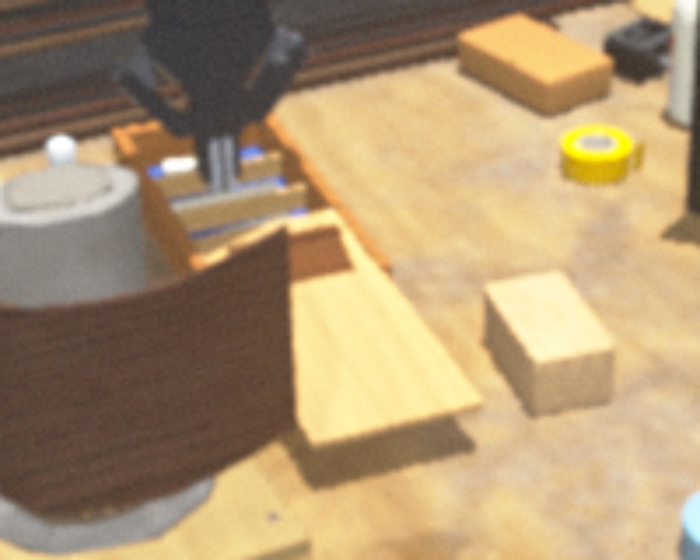

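View pics/t3.png

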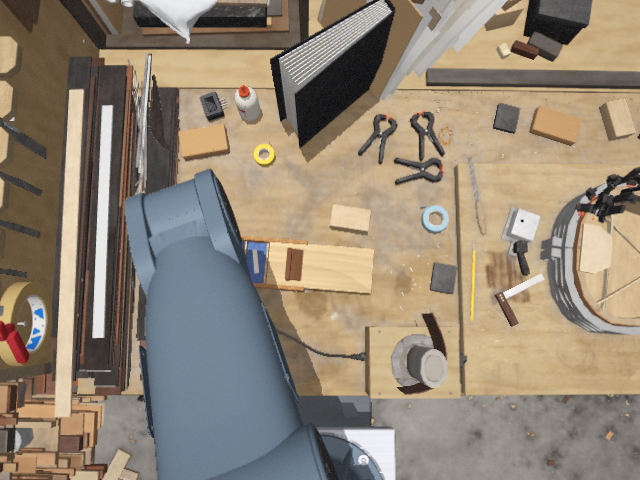

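The closed fingertips point down into the middle compartment at crop (220,175). The lid is fully open, and the block at (350,219) is well clear. The mean force is about zero, so nothing is being touched.

```bash
python3 -c "
from h import *
hand_in(); print(get_t())"
```

```text
the job is handed in; nothing more can be done
the job is handed in; nothing more can be done
```

The long saddle blank is in the middle compartment. The arm is still pointing straight down at it, and I handed the job in at about 25 s of the 61 s allowed.

- **Block:** I pushed the maple block away from the robot until its centre was 111 mm off the box's middle line. It is well clear of the lid's path (over 85 mm was needed), and the lid did not reach it.
- **Lid:** I pushed it by its cleat to the stop. The lid's end measures 263 mm from the box's origin, which matches fully open. The push force was about 3 N, and the box's position measured the same before and after.
- **Blank:** The white bar in the middle compartment measures about 73 x 10 mm, and the other two measure about 52 mm each, so it is the saddle blank.
- **Pointing:** The fingertips are about 7 mm above the middle of the blank. They were held there for more than two seconds with a mean force of about 0.2 N, so they are touching nothing.
- **Disagreement:** The lid's stop came about 8 mm further along than I had worked out from the cleat and finger sizes. I put that down to my guess at the finger's half-width, since the pictures show the lid fully open.
- **Force noise:** Single force readings jump by up to about 2 N, so I went by the average.
- **Other things on the bench:** In the last top picture, the tape rolls and the sanding pad look unmoved. The arm hides the palm plane there, and it was last seen in place after the block was pushed.

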